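# Load the clay drying bed and start it from the switch panel with a stylus

### The arm

A 7-joint arm with a two-finger parallel gripper is mounted at the origin on the work surface. World frame = base frame: x ahead of the robot, y to its left, z up, the work surface at z = 0. Lengths are in m, angles in rad, forces in N, time in s.
With the tool pointing down it reaches from about 0.425 to 0.95 m from the base axis. Payload 16.7 kg.
Tool frame: the origin (TCP) lies at the very end of the fingers, on their centre line; the grasp point (between the pads) lies 19 mm behind it; z points along the fingers, y is the line along which they close (so a half turn about z gives the same grasp; the last joint's range is limited). The gripper opens to 94 mm and grips with 3 to 60 N. Pads are 16 mm wide; open, the fingers measure 119 mm over their backs; the gripper's body (75 mm by 177 mm) begins 78 mm behind the grasp point.
Start: joints at [1.093, 0.426, 0.074, 1.606, -0.034, 1.111, -0.067], TCP at [0.218, -0.639, 0.205] pointing down, gripper open.
Joint ranges: [-2.85, 2.85], [-0.5, 2.14], [-1.23, 1.37], [0.21, 2.46], [-1.02, 4.16], [0.16, 2.05], [-2.73, 2.73]. Speed limits (rad/s): [1.89, 1.89, 2.39, 2.39, 3.01, 3.01, 3.01].

### API

Orientations are given as a 3x3 rotation matrix whose columns are the frame's x, y, z axes.
In Python, from rig import read_state, get_image, close_job gives the robot as it stands.
- The arm moves only by the tool step_arm, never from a script. Its argument "series" is a list of rows, each a list of 2 entries, a list of its own where there are three numbers: the shift along the world's x, y, z in units of 30 mm (1.0 is 30 mm), then the turn about the world's z in units of 6 degrees (1.0 is 6 degrees). In form: [[[dx, dy, dz], turn], ...]. A call has 1 to 12 rows; each row shifts and turns the commanded pose from where the row before left it; what a row does not reach is not made up. A row lasts 1/8 s, in which the tool goes at most 62.5 mm and 10.7 degrees, less where a joint would pass 70% of its speed; a pose out of reach is approached as far as the arm can. A call is refused whole if a number of a shift passes 1 or a number of a turn 1, either way. A call with a gripper value outside its range is refused whole. "jaw" is the opening, from -1 (shut) to 1 (fully open), so that 0 is half open, set as the call begins (left out, the last holds). The fingers move at their own pace and stop on an object; the grip force is fixed at half the most. Time passes only in rows, so rows that do not move let the fingers close. It gives the time, the measured TCP pose, the force, the opening and the grip force at its end, in the units of the state.
- read_state(): the state, without advancing time (a new reading comes with each control period).
- get_image(name): name is "scene" or "top" or "wrist"; returns a dict with "frame" (384x512x3 uint8, red, green, blue), "fx", "fy", "cx", "cy" (pixels), "cam_to_world" (4x4, takes a point from camera to world coordinates); the wrist camera has in their place "mount" (4x4, takes a point from camera to tool coordinates, whose origin is the TCP and whose axes are the flange's). Camera axes: x right, y down, z forward; pixel columns grow to the right and rows downward; lengths in m; the calibration is good to about 2 mm. A picture is of the moment at which its call begins: read the wrist's pose just before it. There is no depth.
- close_job(): hands the job in; it is judged then, once.
The state is a dict: "time": time; "q": joint angles; "joint_vel": joint speeds; "joint_torque": joint torques, N m; "ee_pos": TCP position; "ee_rot": TCP orientation; "contact_force": force on the tool from outside, world axes, zero at the start; "moment": the same for the moment, N m; "width": finger opening in m; "finger_force": force on a finger pad.
Only numpy, scipy, OpenCV 4.12 (cv2) and the standard library are available. Lean on these libraries where they do the work, as an engineer would, in place of code of your own. Each camera call takes 0.05 s, during which the arm holds its last target. There are 200 camera calls.

### The job

Stand every clay model piece on the bench (there may be three to five: house, tower, bridge, wall, well) upright on the floor of the drying bed, inside its rim. Then take the wooden stylus from its stand and with it alone, never with the gripper, flip on the one rocker switch that the tall tab standing behind the row marks, and after that press the keys fully down for a moment one at a time: left, right, left again, then middle (left as the robot sees it). Put the stylus back upright in its stand, and leave the other rockers off and the other things on the bench where they are.

Things in the scene. Friction and masses are not known exactly. Their poses are not given: they have to be found in the camera images.
- bed_floor (a point): Centre of the drying bed's floor: a fixed low grey tray, outside 316 x 216 x 48 mm (x, y, z of this frame), floor 300 x 200 mm inside the rim, 20 mm above the bench; the aluminium rim is 8 mm thick and stands 28 mm above the floor. z axis up.
- house_c (a point): Centre (30 mm above its underside) of the clay house, absent in some starts: 60 mm along x, 48 mm along y, straight walls to 36 mm, then a gable roof (ridge along x) to 60 mm; about 200 g; z axis up when standing.
- tower_c (a point): Centre (30 mm above its underside) of the clay tower, absent in some starts: round, 52 mm diameter, straight to 42 mm, then a cone to 60 mm; about 180 g; z axis up when standing.
- bridge_c (a point): Centre (23 mm above its underside) of the clay bridge, absent in some starts: 66 mm along x, 48 mm along y, 46 mm high; a 30 mm wide, 20 mm high passage runs through it along y beneath the deck, so only the top 26 mm is solid in the middle; about 200 g; z axis up when standing.
- wall_c (a point): Centre (22 mm above its underside) of the clay wall, absent in some starts: 66 mm along x, 36 mm along y, solid to 34 mm with three battlements to 44 mm; about 170 g; z axis up when standing.
- well_c (a point): Centre (22 mm above its underside) of the squat clay well, absent in some starts: a plain solid drum, 50 mm diameter, 44 mm high, with a dark disc on its flat top; about 150 g; z axis up when standing.
- stylus_tip (a point): Blunt lower end (flat, 8 mm diameter) of the loose wooden stylus, 175 mm long, 50 g. Its axis is z, pointing from the tip to the handle. From the tip it widens over 25 mm to a 16 mm round shank that runs to 80 mm; above that is the handle, 18 x 18 mm square (faces along x and y of this frame) from 80 to 175 mm above the tip, with room to grip it 135 mm above the tip. It stands tip down in the stand at the start, the tip 8 mm above the bench.
- stand_hole0 (a point): Centre of the mouth of the hole in the stylus stand, a fixed wooden block 60 x 60 x 60 mm; the hole is 20 mm in diameter and 52 mm deep, vertical, and its mouth is 60 mm above the bench. z axis up.
- console: Fixed white control box, 130 x 230 x 60 mm (x, y, z), origin at the centre of its underside; its near side faces -x and its left (seen from the robot) is +y. A row of five rocker switches, 36 mm apart along y, lies across its top, three round keys nearer the robot, and a row of five sockets beyond the rockers.
- flag_tab (a point): Half-way up the one tall black tab (14 mm in x, 28 mm in y, 34 mm high, fixed) in the socket row; it stands 36 mm beyond (+x of the console) the pivot of the rocker to be switched on. The other four sockets hold flat black caps, 14 mm across and 4 mm high. Not to be moved.
- rocker1 (a joint): Angle of rocker 1 of five (leftmost), a plate 44 mm (x) x 24 mm (y) x 8 mm pivoted at x +14, y +72, z +72 mm in the console's frame: 0 = off, near (-x) end raised, plate sloping 0.3 rad; 0.6 = on, near end down. Pressing straight down on the near end about 15 mm from the pivot (2 to 3 N, 9 mm of travel there, from 9 mm above the pivot to level with it) switches it on; it stays where it is left.
- rocker2 (a joint): Angle of rocker 2 of five (second from the left), a plate 44 mm (x) x 24 mm (y) x 8 mm pivoted at x +14, y +36, z +72 mm in the console's frame: 0 = off, near (-x) end raised, plate sloping 0.3 rad; 0.6 = on, near end down. Pressing straight down on the near end about 15 mm from the pivot (2 to 3 N, 9 mm of travel there, from 9 mm above the pivot to level with it) switches it on; it stays where it is left.
- rocker3 (a joint): Angle of rocker 3 of five (middle), a plate 44 mm (x) x 24 mm (y) x 8 mm pivoted at x +14, y +0, z +72 mm in the console's frame: 0 = off, near (-x) end raised, plate sloping 0.3 rad; 0.6 = on, near end down. Pressing straight down on the near end about 15 mm from the pivot (2 to 3 N, 9 mm of travel there, from 9 mm above the pivot to level with it) switches it on; it stays where it is left.
- rocker4 (a joint): Angle of rocker 4 of five (second from the right), a plate 44 mm (x) x 24 mm (y) x 8 mm pivoted at x +14, y -36, z +72 mm in the console's frame: 0 = off, near (-x) end raised, plate sloping 0.3 rad; 0.6 = on, near end down. Pressing straight down on the near end about 15 mm from the pivot (2 to 3 N, 9 mm of travel there, from 9 mm above the pivot to level with it) switches it on; it stays where it is left.
- rocker5 (a joint): Angle of rocker 5 of five (rightmost), a plate 44 mm (x) x 24 mm (y) x 8 mm pivoted at x +14, y -72, z +72 mm in the console's frame: 0 = off, near (-x) end raised, plate sloping 0.3 rad; 0.6 = on, near end down. Pressing straight down on the near end about 15 mm from the pivot (2 to 3 N, 9 mm of travel there, from 9 mm above the pivot to level with it) switches it on; it stays where it is left.
- key_left (a joint): Travel of the left (+y) key, a round spring key of 28 mm diameter whose top centre, when up, is at x -40, y +55, z +82 mm in the console's frame: 0 = up, 0.006 m = fully down (about 5 N); springs back.
- key_mid (a joint): Travel of the middle key, a round spring key of 28 mm diameter whose top centre, when up, is at x -40, y 0, z +82 mm in the console's frame: 0 = up, 0.006 m = fully down (about 5 N); springs back.
- key_right (a joint): Travel of the right (-y) key, a round spring key of 28 mm diameter whose top centre, when up, is at x -40, y -55, z +82 mm in the console's frame: 0 = up, 0.006 m = fully down (about 5 N); springs back.
- tape: Bystander: roll of amber tape, 80 mm across, 24 mm high, among the clay pieces; origin at the centre of its underside. Leave it where it is.
- spray1: Bystander: spray can, 58 mm diameter, 170 mm high; origin at the centre of its underside. Leave it where it is.
- jar: Bystander: white ceramic cup, 70 mm across, 75 mm high; origin at the centre of its underside. Leave it where it is.
- sponge: Bystander: yellow sponge block 90 x 60 x 28 mm; origin at the centre of its underside. Leave it where it is.
- pencil: Bystander: pencil, 150 mm long, 10 mm thick; origin at the centre of its underside. Leave it where it is.
- offcut: Bystander: card offcut 110 x 50 x 12 mm; origin at the centre of its underside. Leave it where it is.

How it is judged:
On the way, in this order (a step that is already met when the one before it is completed fails the run):
1. every clay piece that is present stands upright on the bed's floor, let go (x of house_c in the frame of bed_floor between -0.145 and 0.145 m and y of house_c in the frame of bed_floor between -0.095 and 0.095 m and z of house_c in the frame of bed_floor between 0.024 and 0.036 m and angle between each of house_c, tower_c, bridge_c, wall_c, well_c's own z axis and vertical below 0.12 rad and x of tower_c in the frame of bed_floor between -0.145 and 0.145 m and y of tower_c in the frame of bed_floor between -0.095 and 0.095 m and z of tower_c in the frame of bed_floor between 0.024 and 0.036 m and x of bridge_c in the frame of bed_floor between -0.145 and 0.145 m and y of bridge_c in the frame of bed_floor between -0.095 and 0.095 m and z of bridge_c in the frame of bed_floor between 0.017 and 0.029 m and x of wall_c in the frame of bed_floor between -0.145 and 0.145 m and y of wall_c in the frame of bed_floor between -0.095 and 0.095 m and z of wall_c in the frame of bed_floor between 0.016 and 0.028 m and x of well_c in the frame of bed_floor between -0.145 and 0.145 m and y of well_c in the frame of bed_floor between -0.095 and 0.095 m and z of well_c in the frame of bed_floor between 0.016 and 0.028 m and contact force between the fingers and house below 0.2 N and contact force between the fingers and tower below 0.2 N and contact force between the fingers and bridge below 0.2 N and contact force between the fingers and wall below 0.2 N and contact force between the fingers and well below 0.2 N), for 0.2 s.
2. the rocker marked by the tab is on, the others off (((y of flag_tab in the frame of console between 0.054 and 0.09 m and value of joint rocker1 above 0.45 rad) or ((y of flag_tab in the frame of console below 0.054 m or y of flag_tab in the frame of console above 0.09 m) and value of joint rocker1 below 0.15 rad)) and ((y of flag_tab in the frame of console between 0.018 and 0.054 m and value of joint rocker2 above 0.45 rad) or ((y of flag_tab in the frame of console below 0.018 m or y of flag_tab in the frame of console above 0.054 m) and value of joint rocker2 below 0.15 rad)) and ((y of flag_tab in the frame of console between -0.018 and 0.018 m and value of joint rocker3 above 0.45 rad) or ((y of flag_tab in the frame of console below -0.018 m or y of flag_tab in the frame of console above 0.018 m) and value of joint rocker3 below 0.15 rad)) and ((y of flag_tab in the frame of console between -0.054 and -0.018 m and value of joint rocker4 above 0.45 rad) or ((y of flag_tab in the frame of console below -0.054 m or y of flag_tab in the frame of console above -0.018 m) and value of joint rocker4 below 0.15 rad)) and ((y of flag_tab in the frame of console between -0.09 and -0.054 m and value of joint rocker5 above 0.45 rad) or ((y of flag_tab in the frame of console below -0.09 m or y of flag_tab in the frame of console above -0.054 m) and value of joint rocker5 below 0.15 rad))), for 0.1 s.
3. left key down alone (value of joint key_left above 0.004 m and value of joint each of key_mid, key_right below 0.002 m), for 0.08 s.
4. right key down alone (value of joint key_right above 0.004 m and value of joint each of key_left, key_mid below 0.002 m), for 0.08 s.
5. left key down alone again (all of step 3), for 0.08 s.
6. middle key down alone (value of joint key_mid above 0.004 m and value of joint each of key_left, key_right below 0.002 m), for 0.08 s.
At the end, for the whole second after the job is handed in: All clay pieces present stand upright (within 7 degrees) on the bed's floor inside the rim, none stacked; the marked rocker is on (over 0.45 rad) and the others off (under 0.15 rad); keys up; the stylus stands in its stand's hole, at least 35 mm deep; all at rest (all of step 2 and x of house_c in the frame of bed_floor between -0.145 and 0.145 m and y of house_c in the frame of bed_floor between -0.095 and 0.095 m and z of house_c in the frame of bed_floor between 0.024 and 0.036 m and angle between each of house_c, tower_c, bridge_c, wall_c, well_c's own z axis and vertical below 0.12 rad and x of tower_c in the frame of bed_floor between -0.145 and 0.145 m and y of tower_c in the frame of bed_floor between -0.095 and 0.095 m and z of tower_c in the frame of bed_floor between 0.024 and 0.036 m and x of bridge_c in the frame of bed_floor between -0.145 and 0.145 m and y of bridge_c in the frame of bed_floor between -0.095 and 0.095 m and z of bridge_c in the frame of bed_floor between 0.017 and 0.029 m and x of wall_c in the frame of bed_floor between -0.145 and 0.145 m and y of wall_c in the frame of bed_floor between -0.095 and 0.095 m and z of wall_c in the frame of bed_floor between 0.016 and 0.028 m and x of well_c in the frame of bed_floor between -0.145 and 0.145 m and y of well_c in the frame of bed_floor between -0.095 and 0.095 m and z of well_c in the frame of bed_floor between 0.016 and 0.028 m and horizontal distance between stylus_tip and stand_hole0 below 0.012 m and z of stylus_tip in the frame of stand_hole0 below -0.035 m and angle between stylus_tip's own z axis and vertical below 0.2 rad and value of joint each of key_left, key_mid, key_right below 0.002 m and linear speed of each of house, tower, bridge, wall, well, stylus below 0.03 m/s); the robot touches nothing.
It fails at once if a rocker that the tab does not mark is switched (((y of flag_tab in the frame of console below 0.054 m or y of flag_tab in the frame of console above 0.09 m) and value of joint rocker1 above 0.3 rad) or ((y of flag_tab in the frame of console below 0.018 m or y of flag_tab in the frame of console above 0.054 m) and value of joint rocker2 above 0.3 rad) or ((y of flag_tab in the frame of console below -0.018 m or y of flag_tab in the frame of console above 0.018 m) and value of joint rocker3 above 0.3 rad) or ((y of flag_tab in the frame of console below -0.054 m or y of flag_tab in the frame of console above -0.018 m) and value of joint rocker4 above 0.3 rad) or ((y of flag_tab in the frame of console below -0.09 m or y of flag_tab in the frame of console above -0.054 m) and value of joint rocker5 above 0.3 rad)).
It fails at once if a key is pressed before any rocker is on (value of joint any of key_left, key_mid, key_right above 0.003 m and value of joint each of rocker1, rocker2, rocker3, rocker4, rocker5 below 0.3 rad).
It fails at once if two keys are down together (value of joint each of key_left, key_mid above 0.003 m or value of joint each of key_left, key_right above 0.003 m or value of joint each of key_mid, key_right above 0.003 m).
It fails at once if the robot itself touches the console or its switches (over 2 N) (contact force between any of the fingers, the arm and console above 2 N).
It fails at once if a bystander is moved more than 40 mm (distance of any of tape, spray1, jar, sponge, pencil, offcut from where it was at the start of the episode above 0.04 m).
Of house, tower, bridge, wall, well only 3 to 5 are there at a start; the rules pass over those that are not, and their reading is None.
At some moment in a run one of house, tower, bridge, wall, well may be knocked a few centimetres aside while the robot is not near it.
It also fails if it takes over 210 s, if anything falls off the work surface, if the arm or the gripper's body presses on something with over 40 N, if the wrist force passes 120 N, or if a joint passes its speed limit or range.

## Working session

There is one attempt and no reset: what is moved stays moved. The work goes in short steps, Python scripts to look and compute and a tool call to move; the robot and the scene stay as the last step left them, time stands still between calls to the robot, and variables do not carry over. Pictures are saved under pics/ and viewed, at most 14 in all, crops included, and the job is handed in when it is done.

Besides the shell and the picture viewer there is one more tool, called after ">>>" by a JSON object that holds its "fn" and its "kwargs". step_arm: Moves the arm, as the interface text tells. Its arguments: {"type":"object","properties":{"series":{"type":"array","items":{"type":"array"}},"jaw":{"type":"number"}},"required":["series"]}

```bash
ls; mkdir -p pics; cat > h.py <<'E'
import numpy as np, cv2
from rig import read_state, get_image, close_job
def grab(name, fn=None):
    s=read_state() if name=="wrist" else None
    im=get_image(name)
    K=np.array([[im["fx"],0,im["cx"]],[0,im["fy"],im["cy"]],[0,0,1.]])
    if name=="wrist":
        T=np.eye(4);T[:3,:3]=np.array(s["ee_rot"]);T[:3,3]=s["ee_pos"]
        C=T@np.array(im["mount"])
    else: C=np.array(im["cam_to_world"])
    f=np.array(im["frame"])[:,:,::-1].copy()
    if fn: cv2.imwrite("pics/"+fn,f)
    return f,K,C
def ray(K,C,uv,z):
    d=C[:3,:3]@np.linalg.solve(K,[uv[0],uv[1],1.]); o=C[:3,3]
    return o+d*(z-o[2])/d[2]
def proj(K,C,p):
    q=np.linalg.inv(C)@np.append(p,1.); q=K@q[:3]; return q[:2]/q[2]
E
python3 - <<'E'
from h import *
import pickle
d={}
for n in("top","scene"):
    d[n]=grab(n,n+"0.png"); print(n,d[n][2].round(3).tolist(),d[n][1][0,0])
pickle.dump(d,open("d0.pkl","wb"))
s=read_state();print(s["time"],s["ee_pos"],s["ee_rot"],s["width"])
E
```

```text
pics
top [[-0.005, -0.996, 0.094, 0.488], [-1.0, 0.006, 0.013, -0.053], [-0.013, -0.094, -0.995, 1.177], [0.0, 0.0, 0.0, 1.0]] 402.61648545615117
scene [[0.711, 0.468, -0.525, 1.067], [0.703, -0.489, 0.516, -0.493], [-0.016, -0.736, -0.677, 0.689], [0.0, 0.0, 0.0, 1.0]] 390.014123909713
0.1 [ 0.21780507 -0.63846941  0.20485572] [[ 9.46452117e-01  3.22843929e-01 -4.34327916e-04]
 [ 3.22844216e-01 -9.46451488e-01  1.09207043e-03]
 [-5.85019958e-05 -1.17381262e-03 -9.99999309e-01]] 0.09415455045187264
```

View pics/top0.png

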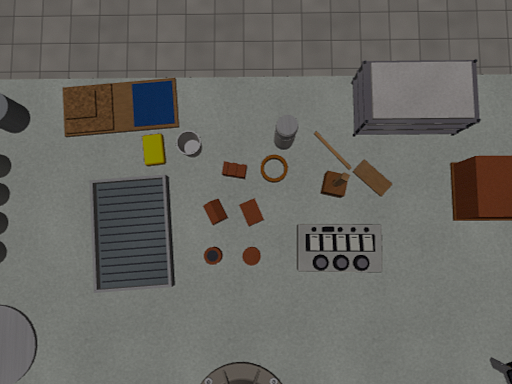

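View pics/scene0.png

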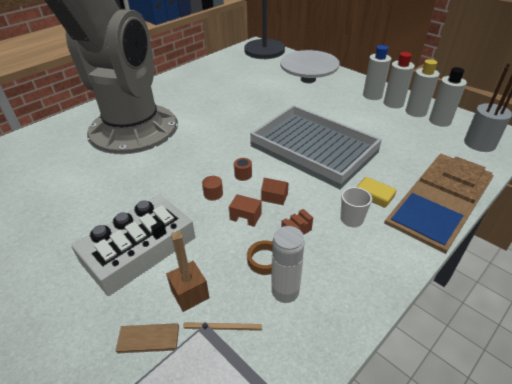

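```bash
python3 - <<'E'
from h import *
a=cv2.imread("pics/top0.png")[150:280,190:400]; b=cv2.imread("pics/scene0.png")[145:255,190:330]
a=cv2.resize(a,(630,390),interpolation=cv2.INTER_CUBIC)
b=cv2.resize(b,(560,440),interpolation=cv2.INTER_CUBIC)
cv2.imwrite("pics/a.png",cv2.convertScaleAbs(a,alpha=1.6));cv2.imwrite("pics/b.png",cv2.convertScaleAbs(b,alpha=1.6))
E
```

```text
(no output)
```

View pics/a.png

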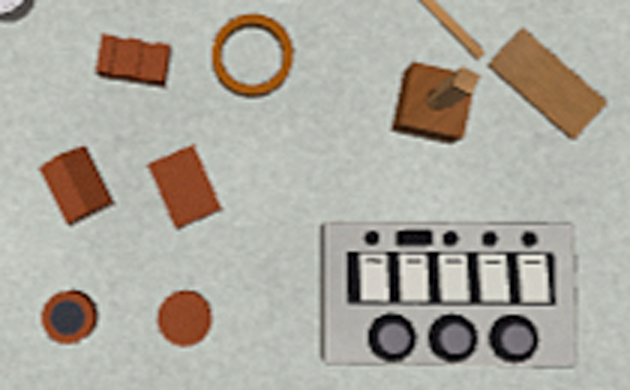

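View pics/b.png

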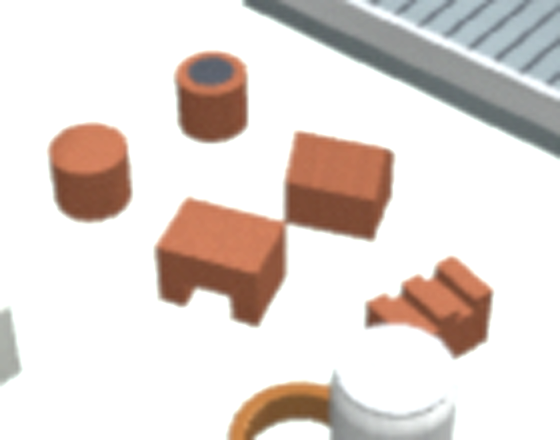

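```bash
cat >> h.py <<'E'
def blobs(f,K,C,z,amin=60):
    hsv=cv2.cvtColor(f,cv2.COLOR_BGR2HSV)
    m=((hsv[...,0]<=9)|(hsv[...,0]>174))&(hsv[...,1]>110)&(hsv[...,2]>40)
    m=cv2.morphologyEx(m.astype(np.uint8),cv2.MORPH_CLOSE,np.ones((3,3)))
    out=[]
    for c in cv2.findContours(m,cv2.RETR_EXTERNAL,cv2.CHAIN_APPROX_NONE)[0]:
        if cv2.contourArea(c)<amin: continue
        P=np.array([ray(K,C,p,z)[:2] for p in c[:,0]],np.float32)
        (x,y),(w,h),a=cv2.minAreaRect(P)
        if w<h: w,h,a=h,w,a+90
        a=(a+90)%180-90   # direction of long side, deg from world x
        (u,v),_,_=cv2.minAreaRect(c)
        out.append((round(u),round(v),round(x,4),round(y,4),round(w,4),round(h,4),round(a,1)))
    return out
E
python3 - <<'E'
from h import *
import pickle
d=pickle.load(open("d0.pkl","rb"))
f,K,C=d["top"]
for b in blobs(f,K,C,0.024):
    if 190<b[0]<300 and b[1]>150: print(b)
hsv=cv2.cvtColor(f,cv2.COLOR_BGR2HSV); print(hsv[255,251],hsv[168,262],hsv[211,251],hsv[184,330],hsv[184,336], hsv[262,322],hsv[230,310])
# console keys (dark circles), tab, bed corners
g=cv2.cvtColor(f,cv2.COLOR_BGR2GRAY)
big=cv2.resize(f,None,fx=6,fy=6,interpolation=cv2.INTER_CUBIC)
c1=big[6*215:6*280,6*290:6*390]; c2=big[6*160:6*205,6*310:6*360]; c3=big[6*165:6*300:2,6*80:6*185:2]
W=np.zeros((600,800,3),np.uint8)
W[:390,:600]=c1[:390,:600]; 
W[390:390+200,:225]=cv2.resize(c2,(225,200)) ; W[390:600,600:800]=0
W[195:600,485:800]=c3[:405,:315]
cv2.imwrite("pics/c.png",cv2.convertScaleAbs(W,alpha=1.5))
E
```

```text
(251, 256, 0.4373, -0.0323, 0.0479, 0.0455, -0.3)
(213, 255, 0.4388, 0.0771, 0.0476, 0.0466, -71.3)
(251, 212, 0.5617, -0.033, 0.0668, 0.0471, 24.1)
(215, 211, 0.5647, 0.0715, 0.0634, 0.0475, 26.6)
(234, 169, 0.6856, 0.0158, 0.0664, 0.037, 80.8)
[  9 181  90] [ 16 255  96] [  9 187  86] [ 14 172  77] [ 17 138  50] [132  17  76] [ 12  11 115]
```

View pics/c.png

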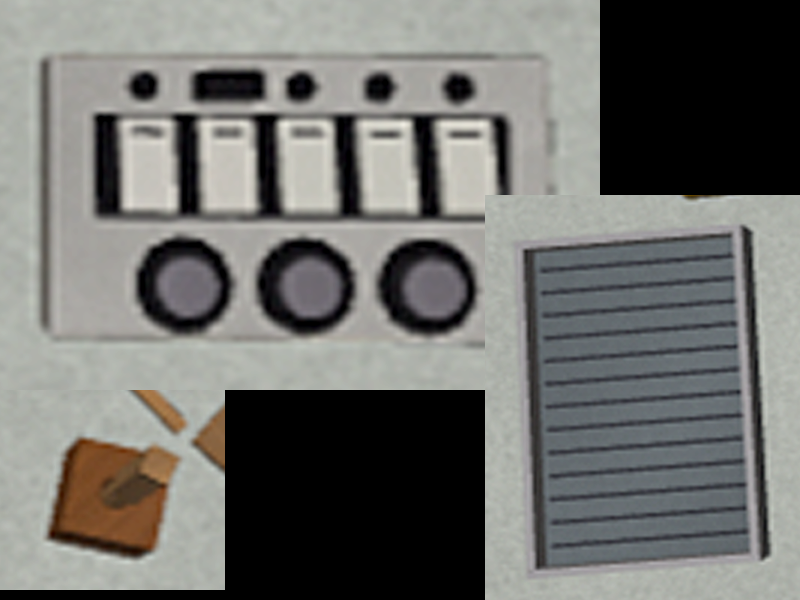

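```bash
python3 - <<'E'
from h import *
import pickle
f,K,C=pickle.load(open("d0.pkl","rb"))["top"]
def A(p,s,o,z): return ray(K,C,(o[0]+(p[0]+.5)/s-.5,o[1]+(p[1]+.5)/s-.5),z)[:2].round(4)
B=[A((u-485,v-195),3,(80,165),.048) for u,v in [(523,243),(743,228),(762,557),(530,573)]]
print("bed",B,np.mean(B,0),[np.linalg.norm(B[i]-B[i-1]).round(3) for i in range(4)],np.degrees(np.arctan2(*(B[0]-B[3])[::-1])))
for n,p in zip("LMR",[(187,287),(308,287),(428,287)]): print(n,A(p,6,(290,215),.082))
for p in [(144,86),(301,86),(379,86),(458,86)]: print("cap",A(p,6,(290,215),.064))
print("tab",A((229,87),6,(290,215),.094))
for p in [(42,57),(545,57),(47,338)]: print("con",A(p,6,(290,215),.06))
for p in [(85,48),(50,150),(155,162),(115,100)]: print("st",A(p,4.5,(310,160),.06))
print("handle",A((160,72),4.5,(310,160),.183))
E
```

```text
bed [array([0.6512, 0.4177]), array([0.6642, 0.2088]), array([0.3574, 0.1864]), array([0.3435, 0.4011])] [0.504075 0.3035  ] [np.float64(0.308), np.float64(0.209), np.float64(0.308), np.float64(0.215)] 3.0880364848231245
L [ 0.4206 -0.2206]
M [ 0.4204 -0.2747]
R [ 0.4202 -0.3282]
cap [ 0.5108 -0.2056]
cap [ 0.5104 -0.2774]
cap [ 0.5103 -0.313 ]
cap [ 0.5101 -0.3491]
tab [ 0.5096 -0.2393]
con [ 0.5245 -0.1594]
con [ 0.5232 -0.3904]
con [ 0.3965 -0.1598]
st [ 0.6744 -0.2509]
st [ 0.6107 -0.2279]
st [ 0.6028 -0.2925]
st [ 0.6416 -0.2687]
handle [ 0.6402 -0.2702]
```

>>> {"fn": "step_arm", "kwargs": {"series": [[[0,0,1],-1],[[0,0,1],-1],[[0,0.5,1],-1],[[0.5,1,0.5],-1],[[0.8,1,0],-1],[[0.8,1,0],-1],[[0.8,1,0],-1],[[0.8,1,0],-1],[[0.8,1,0],-1],[[0.8,1,0],-1],[[0.8,1,0],0],[[0.8,1,0],0]]}}

```text
time: 1.6
ee_pos: [0.4255, -0.3526, 0.3103]
ee_rot: [[0.753, -0.658, -0.0], [-0.658, -0.753, 0.0], [-0.0, 0.0, -1.0]]
contact_force: [-0.3, 0.1, 0.3]
width: 0.0939
finger_force: 0.0
```

>>> {"fn": "step_arm", "kwargs": {"series": [[[0.27,1,0],0.93],[[0.27,1,0],0.93],[[0.27,1,0],0.93],[[0.27,1,0],0.93],[[0.27,1,0],0.93],[[0.27,1,0],0.93],[[0.27,1,0],0.93],[[0.27,1,0],0.93],[[0.27,1,0],0.93],[[0.27,1,0],0.93],[[0.27,1,0],0.93],[[0.27,0.7,0],0.93]]}}

```text
time: 3.1
ee_pos: [0.5226, -0.0003, 0.3104]
ee_rot: [[0.897, 0.442, -0.0], [0.442, -0.897, 0.0], [0.0, -0.0, -1.0]]
contact_force: [0.2, -0.1, 0.6]
width: 0.0942
finger_force: 0.0
```

```bash
python3 - <<'E'
from h import *
f,K,C=grab("wrist","w1.png"); s=read_state(); print(s["ee_pos"],C[:3,3],K[0,0])
for b in blobs(f,K,C,0.024,300): print(b)
E
```

```text
[0.52330086 0.00228063 0.31040358] [0.58149638 0.02893415 0.4889313 ] 270.50915547810945
(252, 218, 0.4362, -0.0303, 0.0588, 0.0489, 26.2)
(197, 192, 0.4385, 0.0787, 0.057, 0.0469, -19.1)
(285, 157, 0.5598, -0.0329, 0.0661, 0.049, 22.9)
(229, 128, 0.5632, 0.073, 0.0602, 0.0467, 25.5)
(292, 73, 0.6848, 0.0173, 0.0656, 0.0418, 80.6)
```

View pics/w1.png

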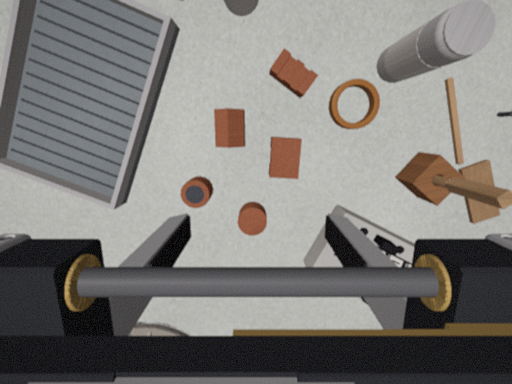

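>>> {"fn": "step_arm", "kwargs": {"series": [[[0.9,0.08,-0.5],1],[[0.9,0.08,-0.5],1],[[0.9,0.08,-0.5],1],[[0.9,0.08,-0.5],1],[[0.9,0.08,-0.5],1],[[0.9,0.08,-0.5],1],[[0,0,-1],1],[[0,0,-1],1],[[0,0,-1],1],[[0,0,-1],0.1],[[0,0,-1],0],[[0,0,-1],0]]}}

```text
time: 4.65
ee_pos: [0.6843, 0.0124, 0.0392]
ee_rot: [[0.165, 0.986, -0.0], [0.986, -0.165, 0.0], [0.0, -0.0, -1.0]]
contact_force: [0.2, 1.1, -0.2]
width: 0.0943
finger_force: 0.0
```

>>> {"fn": "step_arm", "kwargs": {"series": [[[0,0,0],0],[[0,0,-0.5],0],[[0,0,-0.5],0]]}}

```text
time: 5.03
ee_pos: [0.6848, 0.0118, 0.0106]
ee_rot: [[0.167, 0.986, 0.001], [0.986, -0.167, 0.0], [0.0, 0.001, -1.0]]
contact_force: [1.2, 0.0, -0.3]
width: 0.094
finger_force: 0.0
```

```bash
python3 - <<'E'
from h import *
f,K,C=grab("top","t1.png"); 
for b in blobs(f,K,C,0.024,100): 
    if 150<b[0]<300 and b[1]>140:print(b)
f,K,C=grab("wrist","w2.png"); s=read_state(); print(s["ee_pos"],s["contact_force"])
E
```

```text
(212, 255, 0.4392, 0.0772, 0.0485, 0.0451, 89.8)
(215, 211, 0.5644, 0.0722, 0.0633, 0.0462, 26.3)
[0.68329068 0.01152392 0.00893272] [ 0.45517615  0.2169449  -0.47669119]
```

View pics/w2.png

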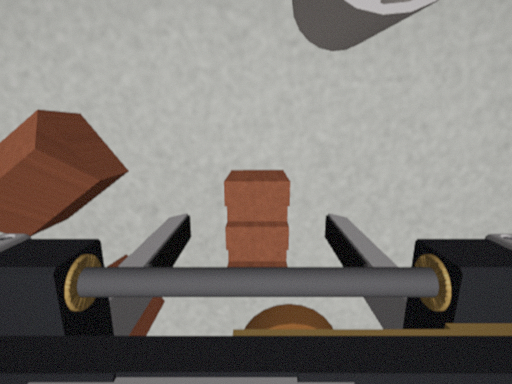

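>>> {"fn": "step_arm", "kwargs": {"jaw": 1, "series": [[[0,0.15,0],0]]}}

```text
time: 5.25
ee_pos: [0.6843, 0.0159, 0.0106]
ee_rot: [[0.167, 0.986, 0.0], [0.986, -0.167, -0.0], [-0.0, 0.0, -1.0]]
contact_force: [-0.2, 0.6, -0.5]
width: 0.094
finger_force: 0.0
```

>>> {"fn": "step_arm", "kwargs": {"jaw": -1, "series": [[[0,0,0],0],[[0,0,0],0],[[0,0,0],0],[[0,0,0],0],[[0,0,0],0],[[0,0,1],0],[[0,0,1],0],[[0,0,1],0]]}}

```text
time: 6.25
ee_pos: [0.684, 0.0161, 0.1014]
ee_rot: [[0.167, 0.986, -0.0], [0.986, -0.167, 0.0], [-0.0, -0.0, -1.0]]
contact_force: [-0.1, -0.2, 0.6]
width: 0.0177
finger_force: 0.0
```

>>> {"fn": "step_arm", "kwargs": {"jaw": 0.4, "series": [[[0,0,0],0],[[0,0,0],0],[[0,0,0],0],[[0,0,0],0],[[0,0,0],0]]}}

```text
time: 6.88
ee_pos: [0.684, 0.0161, 0.1]
ee_rot: [[0.167, 0.986, -0.001], [0.986, -0.167, 0.0], [-0.0, -0.001, -1.0]]
contact_force: [-0.8, -0.1, 0.4]
width: 0.0633
finger_force: 0.0
```

```bash
python3 - <<'E'
from h import *
f,K,C=grab("wrist","w3.png"); s=read_state(); print(s["ee_pos"],s["width"])
for b in blobs(f,K,C,0.022,300): print(b)
E
```

```text
[0.68402633 0.01612774 0.10015249] 0.06484113043753147
(156, 242, 0.5742, -0.0121, 0.0488, 0.0233, 42.6)
(257, 200, 0.6831, 0.0144, 0.0739, 0.0373, 80.3)
(19, 178, 0.46, 0.0724, 0.0532, 0.0358, 68.1)
(115, 167, 0.555, 0.0694, 0.0903, 0.0521, 26.1)
```

View pics/w3.png

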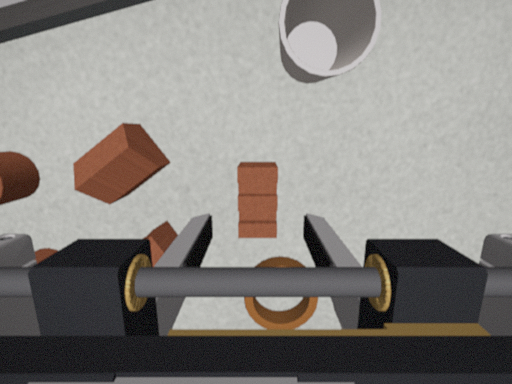

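>>> {"fn": "step_arm", "kwargs": {"series": [[[0,0,-1],0],[[0,0,-1],0],[[0,0,-1],0],[[0,0,0],0]]}}

```text
time: 7.42
ee_pos: [0.6826, 0.016, 0.0084]
ee_rot: [[0.167, 0.986, -0.004], [0.986, -0.167, -0.0], [-0.001, -0.004, -1.0]]
contact_force: [0.1, 0.1, -0.2]
width: 0.0656
finger_force: 0.0
```

>>> {"fn": "step_arm", "kwargs": {"jaw": -1, "series": [[[0,0,0],0],[[0,0,0],0],[[0,0,0],0],[[0,0,0],0],[[0,0,0],0],[[0,0,0],0],[[0,0,0],0],[[0,0,0.4],0]]}}

```text
time: 8.43
ee_pos: [0.6835, 0.016, 0.0223]
ee_rot: [[0.167, 0.986, -0.001], [0.986, -0.167, -0.0], [-0.0, -0.001, -1.0]]
contact_force: [0.8, -0.2, -1.4]
width: 0.0356
finger_force: 30.0
```

>>> {"fn": "step_arm", "kwargs": {"series": [[[0,0,1],0],[[0,0.33,1],0],[[-0.2,1,1],0.2],[[-0.3,1,0],0.2],[[-0.3,1,0],0.2],[[-0.3,1,0],0.25],[[-0.3,1,0],0.2],[[-0.3,1,0],0.2],[[-0.3,1,0],0.2],[[-0.3,1,0],0.2],[[-0.3,1,0],0.2],[[-0.3,1,0],0.2]]}}

```text
time: 9.93
ee_pos: [0.5958, 0.3272, 0.1116]
ee_rot: [[-0.049, 0.999, -0.001], [0.999, 0.049, -0.001], [-0.001, -0.001, -1.0]]
contact_force: [0.3, 0.2, -1.7]
width: 0.0358
finger_force: 30.0
```

>>> {"fn": "step_arm", "kwargs": {"series": [[[-0.3,1,0],0.2],[[0,0,-1],0],[[0,0,-1],0],[[0,0,0],0]]}}

```text
time: 10.42
ee_pos: [0.586, 0.3553, 0.0498]
ee_rot: [[-0.069, 0.998, -0.004], [0.998, 0.069, -0.002], [-0.002, -0.004, -1.0]]
contact_force: [0.2, -0.2, -1.2]
width: 0.0363
finger_force: 30.0
```

>>> {"fn": "step_arm", "kwargs": {"series": [[[0.3,0,0],0],[[0,0,-0.4],0],[[0,0,-0.2],0],[[0,0,0],0]]}}

```text
time: 10.92
ee_pos: [0.5967, 0.3558, 0.0339]
ee_rot: [[-0.068, 0.998, -0.001], [0.998, 0.068, -0.0], [-0.0, -0.001, -1.0]]
contact_force: [0.1, -0.0, -1.0]
width: 0.0356
finger_force: 30.0
```

>>> {"fn": "step_arm", "kwargs": {"series": [[[0,0,-0.13],0],[[0,0,0],0]]}}

```text
time: 11.18
ee_pos: [0.5973, 0.3563, 0.0311]
ee_rot: [[-0.068, 0.998, 0.001], [0.998, 0.068, 0.0], [0.0, 0.001, -1.0]]
contact_force: [-0.6, -0.1, 2.5]
width: 0.0359
finger_force: 30.0
```

>>> {"fn": "step_arm", "kwargs": {"jaw": 0.45, "series": [[[0,0,0],0],[[0,0,0],0],[[0,0,0],0],[[0,0,1],0],[[0,0,1],0],[[0,0,1],0]]}}

```text
time: 11.92
ee_pos: [0.597, 0.356, 0.1214]
ee_rot: [[-0.068, 0.998, -0.0], [0.998, 0.068, -0.0], [-0.0, -0.0, -1.0]]
contact_force: [0.5, -0.5, -0.4]
width: 0.0684
finger_force: 0.0
```

```bash
python3 - <<'E'
from h import *
f,K,C=grab("top","t2.png"); 
for b in blobs(f,K,C,0.03,60): 
    if 80<b[0]<300 and b[1]>140:print(b)
E
```

```text
(251, 256, 0.4375, -0.0324, 0.0476, 0.0452, -0.3)
(212, 255, 0.4394, 0.0765, 0.0482, 0.0449, 89.8)
(251, 212, 0.5617, -0.0334, 0.0661, 0.046, 23.0)
(215, 211, 0.5646, 0.0703, 0.0631, 0.046, 26.6)
(112, 200, 0.5985, 0.3673, 0.0693, 0.0391, -85.1)
```

>>> {"fn": "step_arm", "kwargs": {"jaw": 0.65, "series": [[[-0.09,-0.79,0],-0.95],[[-0.09,-0.79,0],-0.95],[[-0.09,-0.79,0],-0.95],[[-0.09,-0.79,0],-0.95],[[-0.09,-0.79,0],-0.95],[[-0.09,-0.79,0],-0.95],[[-0.09,-0.79,0],-0.95],[[-0.09,-0.79,0],-0.95],[[-0.09,-0.79,0],-0.95],[[-0.09,-0.79,0],-0.95],[[-0.09,-0.79,0],-0.95],[[-0.09,-0.79,0],-0.9]]}}

```text
time: 13.48
ee_pos: [0.5646, 0.0708, 0.1206]
ee_rot: [[0.902, 0.432, 0.0], [0.432, -0.902, 0.0], [0.0, 0.0, -1.0]]
contact_force: [-1.0, -0.6, -1.0]
width: 0.0775
finger_force: 0.0
```

>>> {"fn": "step_arm", "kwargs": {"series": [[[0,0,0],0]]}}

```text
time: 13.6
ee_pos: [0.5647, 0.0698, 0.1206]
ee_rot: [[0.902, 0.432, 0.0], [0.432, -0.902, -0.001], [-0.0, 0.001, -1.0]]
contact_force: [0.1, -0.5, 0.5]
width: 0.0774
finger_force: 0.0
```

```bash
python3 - <<'E'
from h import *
f,K,C=grab("wrist","w4.png"); s=read_state(); print(s["ee_pos"],s["width"],np.degrees(np.arctan2(s["ee_rot"][1][0],s["ee_rot"][0][0])))
for b in blobs(f,K,C,0.028,300): print(b)
E
```

```text
[0.56478553 0.07125486 0.1206359 ] 0.07750765604555575 25.795530880136596
(288, 312, 0.4547, -0.0224, 0.0503, 0.0408, -64.5)
(351, 218, 0.5843, -0.0307, 0.0799, 0.0342, 76.3)
(254, 198, 0.5594, 0.0709, 0.0723, 0.0464, 26.5)
(13, 39, 0.5988, 0.3325, 0.036, 0.0287, 5.0)
```

>>> {"fn": "step_arm", "kwargs": {"series": [[[0,0,-1],0],[[0,0,-1],0],[[0,0,-1],0],[[0,0,-0.7],0],[[0,0,0],0]]}}

```text
time: 14.28
ee_pos: [0.5637, 0.0727, 0.0083]
ee_rot: [[0.899, 0.437, -0.003], [0.437, -0.899, 0.0], [-0.002, -0.001, -1.0]]
contact_force: [-0.1, 0.1, 0.2]
width: 0.0776
finger_force: 0.0
```

>>> {"fn": "step_arm", "kwargs": {"jaw": -1, "series": [[[0,0,0],0],[[0,0,0],0],[[0,0,0],0],[[0,0,0],0],[[0,0,0],0],[[0,0,0],0],[[0,0,0],0],[[0,0,0.4],0]]}}

```text
time: 15.28
ee_pos: [0.5641, 0.0714, 0.0215]
ee_rot: [[0.9, 0.435, -0.001], [0.435, -0.9, -0.0], [-0.001, -0.0, -1.0]]
contact_force: [0.3, 0.1, -2.2]
width: 0.0479
finger_force: 30.0
```

>>> {"fn": "step_arm", "kwargs": {"series": [[[0,0,1],0],[[0,0,1],1],[[0,0,1],1],[[0.14,0.7,0.2],1],[[0.14,0.7,0],1],[[0.14,0.7,0],1],[[0.14,0.7,0],1],[[0.14,0.7,0],1],[[0.14,0.7,0],1],[[0.14,0.7,0],1],[[0.14,0.7,0],1],[[0.14,0.7,0],1]]}}

```text
time: 16.77
ee_pos: [0.6026, 0.261, 0.1182]
ee_rot: [[-0.035, 0.999, 0.0], [0.999, 0.035, -0.0], [-0.0, 0.0, -1.0]]
contact_force: [0.6, -0.0, -1.0]
width: 0.0475
finger_force: 30.0
```

>>> {"fn": "step_arm", "kwargs": {"series": [[[0,0,-1],0.2],[[0,0,-1],0],[[0,0,-0.4],0],[[0,0,0],0]]}}

```text
time: 17.27
ee_pos: [0.6023, 0.2604, 0.0456]
ee_rot: [[-0.052, 0.999, -0.001], [0.999, 0.052, -0.0], [-0.0, -0.001, -1.0]]
contact_force: [-0.0, -0.2, -1.1]
width: 0.0481
finger_force: 30.0
```

>>> {"fn": "step_arm", "kwargs": {"series": [[[0,0,-0.35],0],[[0,0,-0.17],0],[[0,0,0],0]]}}

```text
time: 17.65
ee_pos: [0.6027, 0.2607, 0.0301]
ee_rot: [[-0.052, 0.999, 0.0], [0.999, 0.052, 0.0], [0.0, 0.0, -1.0]]
contact_force: [0.3, 0.4, -1.2]
width: 0.048
finger_force: 30.0
```

>>> {"fn": "step_arm", "kwargs": {"jaw": 0.5, "series": [[[0,0,0],0],[[0,0,0],0],[[0,0,0],0],[[0,0,1],0],[[0,0,1],0],[[0,0,1],0]]}}

```text
time: 18.4
ee_pos: [0.6024, 0.2606, 0.1209]
ee_rot: [[-0.052, 0.999, -0.0], [0.999, 0.052, 0.0], [0.0, -0.0, -1.0]]
contact_force: [0.0, -0.4, -0.9]
width: 0.0705
finger_force: 0.0
```

```bash
cat > chk.py <<'E'
from h import *
f,K,C=grab("top","t.png"); 
for b in blobs(f,K,C,0.03,60): 
    if 80<b[0]<300 and b[1]>140:print(b)
E
python3 chk.py
```

```text
(251, 256, 0.4375, -0.0324, 0.0476, 0.0452, -0.3)
(212, 255, 0.4394, 0.0765, 0.0482, 0.0449, 89.8)
(251, 212, 0.5615, -0.0333, 0.0671, 0.0466, 24.8)
(148, 197, 0.6044, 0.2621, 0.0577, 0.0508, -84.0)
```

>>> {"fn": "step_arm", "kwargs": {"jaw": 0.65, "series": [[[-0.12,-0.82,0],-0.96],[[-0.12,-0.82,0],-0.96],[[-0.12,-0.82,0],-0.96],[[-0.12,-0.82,0],-0.96],[[-0.12,-0.82,0],-0.96],[[-0.12,-0.82,0],-0.96],[[-0.12,-0.82,0],-0.96],[[-0.12,-0.82,0],-0.96],[[-0.12,-0.82,0],-0.96],[[-0.12,-0.82,0],-0.96],[[-0.12,-0.82,0],-0.96],[[-0.06,-0.8,0],-0.94]]}}

```text
time: 19.95
ee_pos: [0.561, -0.0348, 0.12]
ee_rot: [[0.915, 0.404, 0.0], [0.404, -0.915, -0.0], [0.0, 0.0, -1.0]]
contact_force: [-0.6, -0.1, -0.7]
width: 0.0776
finger_force: 0.0
```

>>> {"fn": "step_arm", "kwargs": {"series": [[[0,0,0],0]]}}

```text
time: 20.08
ee_pos: [0.561, -0.0358, 0.12]
ee_rot: [[0.915, 0.404, 0.0], [0.404, -0.915, -0.001], [-0.0, 0.001, -1.0]]
contact_force: [-0.7, 0.4, 0.8]
width: 0.0775
finger_force: 0.0
```

```bash
python3 - <<'E'
from h import *
f,K,C=grab("wrist","w5.png"); s=read_state(); print(s["ee_pos"],s["width"],np.degrees(np.arctan2(s["ee_rot"][1][0],s["ee_rot"][0][0])))
for b in blobs(f,K,C,0.023,300): print(b)
E
python3 chk.py
```

```text
[ 0.56110776 -0.03436565  0.12000881] 0.07749520908333288 23.995151314602897
(207, 308, 0.4135, -0.0369, 0.053, 0.0278, -66.3)
(128, 241, 0.4546, 0.0712, 0.0472, 0.038, 64.8)
(254, 194, 0.5582, -0.0324, 0.0742, 0.0497, 22.4)
(212, 255, 0.4394, 0.0765, 0.0482, 0.0449, 89.8)
(112, 200, 0.5985, 0.3671, 0.0698, 0.0391, -85.1)
(147, 198, 0.6041, 0.2658, 0.069, 0.0497, -88.7)
```

>>> {"fn": "step_arm", "kwargs": {"series": [[[0,0,-1],0],[[0,0,-1],0],[[0,0,-1],0],[[0,0,-0.45],0],[[0,0,0],0]]}}

```text
time: 20.8
ee_pos: [0.5608, -0.0333, 0.016]
ee_rot: [[0.913, 0.408, -0.001], [0.408, -0.913, 0.0], [-0.001, -0.001, -1.0]]
contact_force: [0.5, -0.3, 0.4]
width: 0.078
finger_force: 0.0
```

>>> {"fn": "step_arm", "kwargs": {"jaw": -1, "series": [[[0,0,0],0],[[0,0,0],0],[[0,0,0],0],[[0,0,0],0],[[0,0,0],0],[[0,0,0],0],[[0,0,0],0],[[0,0,0.4],0]]}}

```text
time: 21.8
ee_pos: [0.5605, -0.034, 0.0283]
ee_rot: [[0.914, 0.407, -0.001], [0.407, -0.914, 0.0], [-0.001, -0.001, -1.0]]
contact_force: [0.4, 0.8, -2.6]
width: 0.0481
finger_force: 30.0
```

>>> {"fn": "step_arm", "kwargs": {"series": [[[0,0,1],0],[[0,0,1],0.5],[[0,0.85,1],1],[[-0.2,1,0],1],[[-0.2,1,0],1],[[-0.2,1,0],1],[[-0.2,1,0],1],[[-0.2,1,0],1],[[-0.2,1,0],1],[[-0.2,1,0],1],[[-0.2,1,0],1],[[-0.2,1,0],1]]}}

```text
time: 23.3
ee_pos: [0.5067, 0.2635, 0.1185]
ee_rot: [[0.046, 0.999, -0.0], [0.999, -0.046, 0.0], [0.0, -0.0, -1.0]]
contact_force: [0.2, 0.2, -1.5]
width: 0.048
finger_force: 30.0
```

>>> {"fn": "step_arm", "kwargs": {"series": [[[-0.2,1,0],1],[[-0.2,1,0],0],[[0,1,0],0],[[0,0,-1],0],[[0,0,-1],0],[[0,0,0],0]]}}

```text
time: 24.05
ee_pos: [0.4936, 0.3515, 0.0566]
ee_rot: [[-0.055, 0.998, -0.003], [0.998, 0.055, -0.002], [-0.002, -0.003, -1.0]]
contact_force: [-0.1, -0.2, -1.5]
width: 0.0482
finger_force: 30.0
```

>>> {"fn": "step_arm", "kwargs": {"series": [[[0.25,0,-0.3],0],[[0,0,-0.25],0],[[0,0,-0.16],0],[[0,0,0],0]]}}

```text
time: 24.55
ee_pos: [0.5027, 0.3515, 0.0372]
ee_rot: [[-0.052, 0.999, 0.0], [0.999, 0.052, 0.0], [0.0, 0.0, -1.0]]
contact_force: [-0.1, -0.9, -2.7]
width: 0.0479
finger_force: 30.0
```

>>> {"fn": "step_arm", "kwargs": {"jaw": 0.5, "series": [[[0,0,0],0],[[0,0,0],0],[[0,0,0],0],[[0,0,1],0],[[0,0,1],0],[[0,0,1],0]]}}

```text
time: 25.3
ee_pos: [0.5025, 0.3515, 0.1281]
ee_rot: [[-0.052, 0.999, -0.0], [0.999, 0.052, 0.0], [0.0, -0.0, -1.0]]
contact_force: [0.0, -0.2, -0.1]
width: 0.0705
finger_force: 0.0
```

```bash
python3 chk.py
```

```text
(212, 255, 0.4394, 0.0765, 0.0482, 0.0449, 89.8)
(267, 245, 0.4682, -0.0764, 0.048, 0.0478, -45.5)
(112, 233, 0.5028, 0.3624, 0.066, 0.0501, -88.2)
(112, 200, 0.5985, 0.3671, 0.0696, 0.0391, -85.1)
(146, 198, 0.604, 0.2672, 0.0664, 0.0496, -89.0)
```

>>> {"fn": "step_arm", "kwargs": {"jaw": 0.75, "series": [[[-0.08,-1,0],0],[[-0.08,-1,0],0],[[-0.08,-1,0],0],[[-0.08,-1,0],0],[[-0.08,-1,0],0],[[-0.08,-1,0],0],[[-0.08,-1,0],0],[[-0.08,-1,0],0],[[-0.08,-1,0],0],[[-0.08,-1,0],0],[[-0.08,-1,0],0],[[-0.08,-1,0],0]]}}

```text
time: 26.85
ee_pos: [0.4737, -0.0095, 0.1273]
ee_rot: [[-0.052, 0.999, 0.0], [0.999, 0.052, -0.0], [-0.0, 0.0, -1.0]]
contact_force: [0.1, -0.4, -0.5]
width: 0.0823
finger_force: 0.0
```

>>> {"fn": "step_arm", "kwargs": {"series": [[[-0.1,-1,0],0],[[-0.1,-1,0],0],[[0,-0.26,0],0],[[0,0,0],0]]}}

```text
time: 27.35
ee_pos: [0.468, -0.0761, 0.1272]
ee_rot: [[-0.052, 0.999, 0.0], [0.999, 0.052, 0.0], [0.0, 0.0, -1.0]]
contact_force: [-0.2, 0.7, 0.5]
width: 0.0822
finger_force: 0.0
```

```bash
python3 - <<'E'
from h import *
f,K,C=grab("wrist","w6.png"); s=read_state(); print(s["ee_pos"],s["width"],np.degrees(np.arctan2(s["ee_rot"][1][0],s["ee_rot"][0][0])))
for b in blobs(f,K,C,0.03,300): print(b)
E
python3 chk.py
```

```text
[ 0.4680149  -0.07554108  0.12720745] 0.08246362210055261 93.02243187497494
(258, 192, 0.4684, -0.0743, 0.0558, 0.0505, -87.1)
(234, 32, 0.4384, 0.0752, 0.0531, 0.0502, -87.1)
(212, 255, 0.4387, 0.0772, 0.0477, 0.0461, -45.2)
(112, 233, 0.5027, 0.3624, 0.066, 0.0502, -88.2)
(112, 200, 0.5985, 0.3672, 0.0695, 0.0391, -85.1)
(147, 197, 0.6042, 0.2668, 0.0675, 0.0507, -84.6)
```

View pics/w6.png

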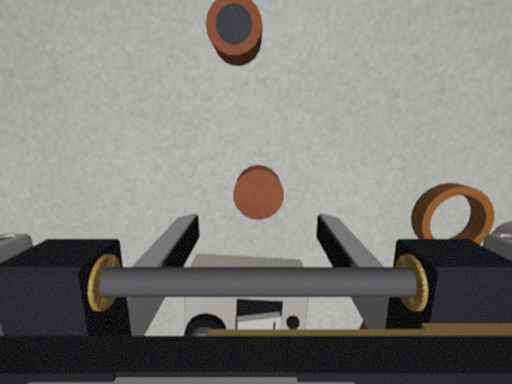

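>>> {"fn": "step_arm", "kwargs": {"series": [[[0,0,-1],0],[[0,0,-1],0],[[0,0,-1],0],[[0,0,-0.9],0],[[0,0,0],0]]}}

```text
time: 28.08
ee_pos: [0.4668, -0.075, 0.0089]
ee_rot: [[-0.054, 0.999, -0.003], [0.999, 0.054, 0.001], [0.001, -0.003, -1.0]]
contact_force: [-0.0, -0.9, 0.0]
width: 0.0823
finger_force: 0.0
```

>>> {"fn": "step_arm", "kwargs": {"jaw": -1, "series": [[[0,0,0],0],[[0,0,0],0],[[0,0,0],0],[[0,0,0],0],[[0,0,0],0],[[0,0,0],0],[[0,0,0],0],[[0,0,0.4],0]]}}

```text
time: 29.08
ee_pos: [0.4673, -0.0762, 0.0222]
ee_rot: [[-0.052, 0.999, -0.001], [0.999, 0.052, 0.0], [0.0, -0.001, -1.0]]
contact_force: [-0.0, 0.4, -1.1]
width: 0.0517
finger_force: 30.0
```

>>> {"fn": "step_arm", "kwargs": {"series": [[[0,0,1],0],[[0,0,1],0],[[0,1,1],0],[[0.13,1,0],0],[[0.13,1,0],0],[[0.13,1,0],0],[[0.13,1,0],0],[[0.13,1,0],0],[[0.13,1,0],0],[[0.13,1,0],0],[[0.13,1,0],0],[[0.13,1,0],0]]}}

```text
time: 30.58
ee_pos: [0.5029, 0.2245, 0.1129]
ee_rot: [[-0.052, 0.999, 0.0], [0.999, 0.052, -0.0], [-0.0, 0.0, -1.0]]
contact_force: [0.2, 0.7, -1.0]
width: 0.0515
finger_force: 30.0
```

>>> {"fn": "step_arm", "kwargs": {"series": [[[0.13,1,0],0],[[0,0,-1],0],[[0,0,-1],0],[[0,0,0],0]]}}

```text
time: 31.08
ee_pos: [0.5056, 0.253, 0.0511]
ee_rot: [[-0.053, 0.999, -0.003], [0.999, 0.053, -0.001], [-0.001, -0.003, -1.0]]
contact_force: [0.2, -1.1, -0.6]
width: 0.0518
finger_force: 30.0
```

>>> {"fn": "step_arm", "kwargs": {"series": [[[0,0,-0.3],0],[[0,0,-0.25],0],[[0,0,-0.16],0],[[0,0,0],0]]}}

```text
time: 31.58
ee_pos: [0.5069, 0.2537, 0.0309]
ee_rot: [[-0.052, 0.999, 0.0], [0.999, 0.052, 0.0], [0.0, 0.0, -1.0]]
contact_force: [-0.4, 0.0, -2.1]
width: 0.0516
finger_force: 30.0
```

>>> {"fn": "step_arm", "kwargs": {"jaw": 0.5, "series": [[[0,0,0],0],[[0,0,0],0],[[0,0,0],0],[[0,0,1],0],[[0,0,1],0],[[0,0,1],0]]}}

```text
time: 32.33
ee_pos: [0.5067, 0.2537, 0.1218]
ee_rot: [[-0.052, 0.999, -0.0], [0.999, 0.052, 0.0], [0.0, -0.0, -1.0]]
contact_force: [-0.0, 0.7, 0.6]
width: 0.0706
finger_force: 0.0
```

```bash
python3 chk.py
```

```text
(213, 255, 0.4386, 0.0761, 0.0478, 0.0452, -79.0)
(148, 232, 0.5066, 0.2597, 0.0491, 0.0483, 89.7)
(148, 197, 0.6043, 0.2643, 0.0577, 0.051, -84.6)
```

>>> {"fn": "step_arm", "kwargs": {"jaw": 0.75, "series": [[[-0.38,-0.98,0],0],[[-0.38,-0.98,0],0],[[-0.38,-0.98,0],0],[[-0.38,-0.98,0],0],[[-0.38,-0.98,0],0],[[-0.38,-0.98,0],0],[[0,0,0],0],[[0,0,-1],0],[[0,0,-1],0],[[0,0,-1],0],[[0,0,-0.73],0],[[0,0,0],0]]}}

```text
time: 33.88
ee_pos: [0.4377, 0.0781, 0.0079]
ee_rot: [[-0.053, 0.999, -0.003], [0.999, 0.053, 0.0], [0.0, -0.003, -1.0]]
contact_force: [0.1, 0.8, 0.4]
width: 0.0823
finger_force: 0.0
```

>>> {"fn": "step_arm", "kwargs": {"jaw": -1, "series": [[[0,0,0],0],[[0,0,0],0],[[0,0,0],0],[[0,0,0],0],[[0,0,0],0],[[0,0,0],0],[[0,0,0],0],[[0,0,0.4],0]]}}

```text
time: 34.88
ee_pos: [0.4378, 0.0772, 0.021]
ee_rot: [[-0.052, 0.999, -0.001], [0.999, 0.052, -0.0], [-0.0, -0.001, -1.0]]
contact_force: [-0.4, -0.5, -1.7]
width: 0.0495
finger_force: 30.0
```

>>> {"fn": "step_arm", "kwargs": {"series": [[[0,0,1],0],[[0,0,1],0],[[0,0.37,1],0],[[-0.14,1,0],0],[[-0.14,1,0],0],[[-0.14,1,0],0],[[-0.14,1,0],0],[[-0.14,1,0],0],[[-0.14,1,0],0],[[-0.14,1,0],0],[[0,0,-1],0],[[0,0,-1],0]]}}

```text
time: 36.38
ee_pos: [0.409, 0.2988, 0.0511]
ee_rot: [[-0.053, 0.999, 0.001], [0.999, 0.053, 0.0], [0.0, 0.001, -1.0]]
contact_force: [-0.1, 0.0, -2.0]
width: 0.0499
finger_force: 30.0
```

>>> {"fn": "step_arm", "kwargs": {"series": [[[0,0,0],0]]}}

```text
time: 36.5
ee_pos: [0.4078, 0.2976, 0.0501]
ee_rot: [[-0.053, 0.999, -0.003], [0.999, 0.053, -0.002], [-0.002, -0.003, -1.0]]
contact_force: [-0.6, -0.0, -1.7]
width: 0.0495
finger_force: 30.0
```

>>> {"fn": "step_arm", "kwargs": {"series": [[[0,0,-0.3],0],[[0,0,-0.25],0],[[0,0,-0.14],0],[[0,0,0],0]]}}

```text
time: 37.0
ee_pos: [0.409, 0.2983, 0.0302]
ee_rot: [[-0.052, 0.999, -0.0], [0.999, 0.052, -0.0], [-0.0, -0.0, -1.0]]
contact_force: [-0.2, -0.2, -1.2]
width: 0.0495
finger_force: 30.0
```

>>> {"fn": "step_arm", "kwargs": {"jaw": 0.5, "series": [[[0,0,0],0],[[0,0,0],0],[[0,0,0],0],[[0,0,1],0],[[0,0,1],0],[[0,0,1],0],[[0,-0.5,1],0],[[0,-1,1],0],[[0,-1,1],0],[[0.2,-1,0],0],[[0.2,-1,0],0],[[0.2,-1,0],0]]}}

```text
time: 38.5
ee_pos: [0.4272, 0.1324, 0.2105]
ee_rot: [[-0.052, 0.999, 0.001], [0.999, 0.052, -0.0], [-0.0, 0.001, -1.0]]
contact_force: [-0.1, -0.0, -0.5]
width: 0.0701
finger_force: 0.0
```

>>> {"fn": "step_arm", "kwargs": {"jaw": 0.2, "series": [[[0.5,-1,0.5],0],[[0.5,-1,0.5],0],[[0.5,-1,0.5],0],[[0.5,-1,0.5],0],[[0.5,-1,0.5],0],[[0.5,-1,0.3],0],[[0.5,-1,0],0],[[0,0,0],0]]}}

```text
time: 39.5
ee_pos: [0.5324, -0.0788, 0.2939]
ee_rot: [[-0.049, 0.999, -0.0], [0.999, 0.049, -0.0], [-0.0, -0.0, -1.0]]
contact_force: [-0.2, 0.9, 0.2]
width: 0.0568
finger_force: 0.0
```

```bash
python3 chk.py; python3 - <<'E'
from h import *
f,K,C=grab("scene","s2.png"); cv2.imwrite("pics/s2c.png",cv2.convertScaleAbs(cv2.resize(f[90:190,240:390],(600,400)),alpha=1.4))
f,K,C=grab("wrist","w7.png"); s=read_state(); print(s["ee_pos"])
E
```

```text
(132, 267, 0.4067, 0.3058, 0.0502, 0.0483, 1.5)
(112, 233, 0.5027, 0.3624, 0.066, 0.0502, -88.2)
(148, 232, 0.5066, 0.2623, 0.0545, 0.0483, 89.7)
(112, 200, 0.5985, 0.3671, 0.0696, 0.0391, -85.1)
(147, 198, 0.6041, 0.2658, 0.069, 0.0497, -88.7)
[ 0.53176168 -0.07583823  0.29421294]
```

View pics/s2c.png

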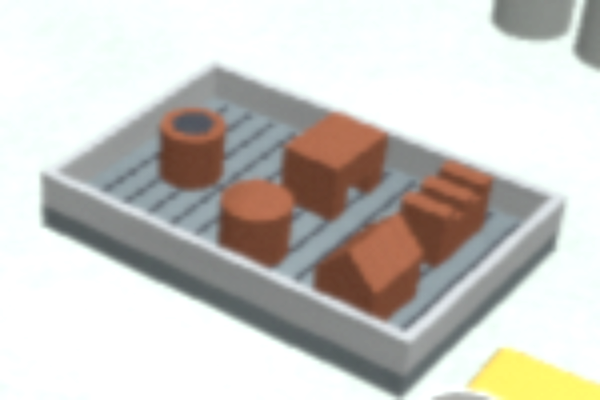

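View pics/w7.png

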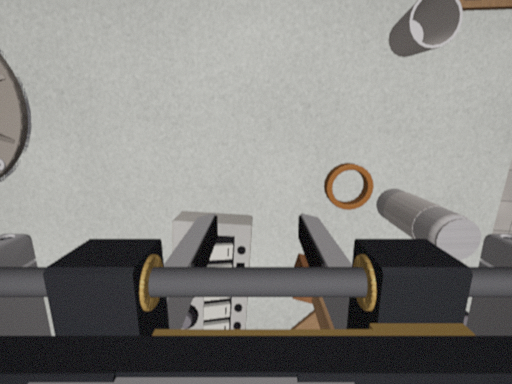

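>>> {"fn": "step_arm", "kwargs": {"series": [[[0.41,-0.96,-0.1],0],[[0.41,-0.96,-0.1],0],[[0.41,-0.96,-0.1],0],[[0.41,-0.96,-0.1],0],[[0.41,-0.96,-0.1],0],[[0.41,-0.96,-0.1],0],[[0.41,-0.96,-0.2],0],[[0.41,-0.96,-0.3],0],[[0.41,-0.96,-0.3],0],[[0,0,0],0],[[0,0,0],0]]}}

```text
time: 41.02
ee_pos: [0.6429, -0.3343, 0.2525]
ee_rot: [[-0.054, 0.999, 0.0], [0.999, 0.054, 0.001], [0.001, 0.0, -1.0]]
contact_force: [0.0, 1.3, -0.3]
width: 0.0566
finger_force: 0.0
```

```bash
python3 - <<'E'
from h import *
import pickle
f,K,C=grab("wrist","w8.png"); s=read_state(); print(s["ee_pos"],C.round(3).tolist())
pickle.dump((f,K,C),open("w8.pkl","wb"))
u=proj(K,C,[.640,-.270,.183]); print(u)
x0,y0=int(u[0])-75,max(0,int(u[1])-65)
print(x0,y0)
cv2.imwrite("pics/w8c.png",cv2.convertScaleAbs(cv2.resize(f[y0:y0+140,x0:x0+150],None,fx=4,fy=4,interpolation=cv2.INTER_CUBIC),alpha=1.5))
E
```

```text
[ 0.64301311 -0.33417511  0.25279482] [[0.999, 0.051, 0.011, 0.64], [0.052, -0.973, -0.227, -0.269], [-0.0, 0.227, -0.974, 0.431], [0.0, 0.0, 0.0, 1.0]]
[257.99657876 131.52441081]
182 66
```

View pics/w8c.png

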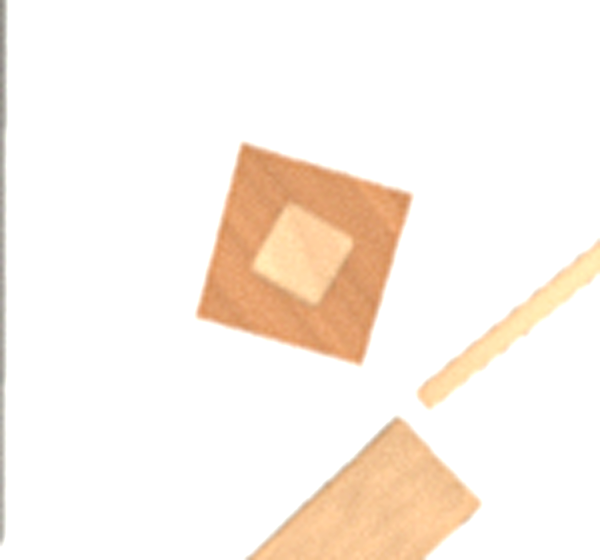

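```bash
python3 - <<'E'
from h import *
import pickle
f,K,C=pickle.load(open("w8.pkl","rb"))
def A(L,z):
    P=np.array([ray(K,C,(182+(u+.5)/4-.5,66+(v+.5)/4-.5),z)[:2] for u,v in L])
    e=np.roll(P,-1,0)-P
    print(P.mean(0).round(4),np.linalg.norm(e,axis=1).round(4),(np.degrees(np.arctan2(e[:,1],e[:,0]))%90).round(1))
A([(242,143),(411,195),(361,363),(197,317)],.06)
A([(292,203),(353,242),(316,304),(253,267)],.183)
E
```

```text
[ 0.6392 -0.2683] [0.0579 0.0574 0.0577 0.0582] [76.6 77.  77.4 77.1]
[ 0.6395 -0.268 ] [0.0159 0.0158 0.0163 0.0163] [61.3 61.9 63.  60.6]
```

>>> {"fn": "step_arm", "kwargs": {"series": [[[-0.02,0.37,0],-0.9],[[-0.02,0.37,0],-0.9],[[-0.02,0.37,0],-0.9],[[-0.02,0.37,0],-0.9],[[-0.02,0.37,0],-0.9],[[-0.02,0.35,0],-0.73],[[0,0,0],0],[[0,0,0],0]]}}

```text
time: 42.08
ee_pos: [0.6391, -0.2697, 0.2527]
ee_rot: [[0.473, 0.881, 0.0], [0.881, -0.473, -0.0], [-0.0, 0.001, -1.0]]
contact_force: [-0.2, 0.2, -0.3]
width: 0.0567
finger_force: 0.0
```

```bash
python3 chk.py; python3 -c "
from h import *
s=read_state(); print(s['ee_pos'],np.degrees(np.arctan2(s['ee_rot'][1][0],s['ee_rot'][0][0])))"
```

```text
(131, 267, 0.4067, 0.3059, 0.0518, 0.0505, -56.8)
(112, 233, 0.5026, 0.3624, 0.066, 0.0501, -88.2)
(148, 232, 0.5066, 0.2623, 0.0544, 0.0483, 89.7)
(112, 200, 0.5986, 0.3669, 0.0701, 0.0391, -85.1)
(147, 198, 0.6041, 0.2658, 0.069, 0.0497, -88.7)
[ 0.639057   -0.27004146  0.25258492] 61.69697526561868
```

>>> {"fn": "step_arm", "kwargs": {"series": [[[0,0.06,-1],0],[[0,0,-1],0],[[0,0,-1],0],[[0,0,-1],0],[[0,0,-0.28],0],[[0,0,0],0],[[0,0,0],0]]}}

```text
time: 43.0
ee_pos: [0.6398, -0.2683, 0.1253]
ee_rot: [[0.475, 0.88, 0.002], [0.88, -0.475, -0.001], [0.0, 0.002, -1.0]]
contact_force: [-0.0, -0.5, -0.3]
width: 0.0567
finger_force: 0.0
```

>>> {"fn": "step_arm", "kwargs": {"jaw": -1, "series": [[[0,0,0],0],[[0,0,0],0],[[0,0,0],0],[[0,0,0],0],[[0,0,0],0],[[0,0,0],0],[[0,0,0],0],[[0,0,0],0]]}}

```text
time: 44.0
ee_pos: [0.6391, -0.268, 0.1239]
ee_rot: [[0.475, 0.88, -0.0], [0.88, -0.475, 0.0], [0.0, -0.0, -1.0]]
contact_force: [-0.4, -0.2, 1.3]
width: 0.0182
finger_force: 30.0
```

```bash
python3 - <<'E'
from h import *
import pickle
f,K,C=pickle.load(open("w8.pkl","rb"))
for n,p in dict(L=[-.04,.055,.082],M=[-.04,0,.082],R=[-.04,-.055,.082],c1=[.05,.072,.064],c5=[.05,-.072,.064],TL=[.065,.115,.06]).items():
    print(n,proj(K,C,np.array([.4604,-.276,0])+p).round(1))
cv2.imwrite("pics/w8d.png",cv2.convertScaleAbs(cv2.resize(f[20:220,20:215],None,fx=3,fy=3,interpolation=cv2.INTER_CUBIC),alpha=1.3))
E
```

```text
L [78.4 79.7]
M [ 82.7 126.6]
R [ 86.6 170.1]
c1 [158.   71.9]
c5 [161.3 183.8]
TL [170.2  36. ]
```

View pics/w8d.png

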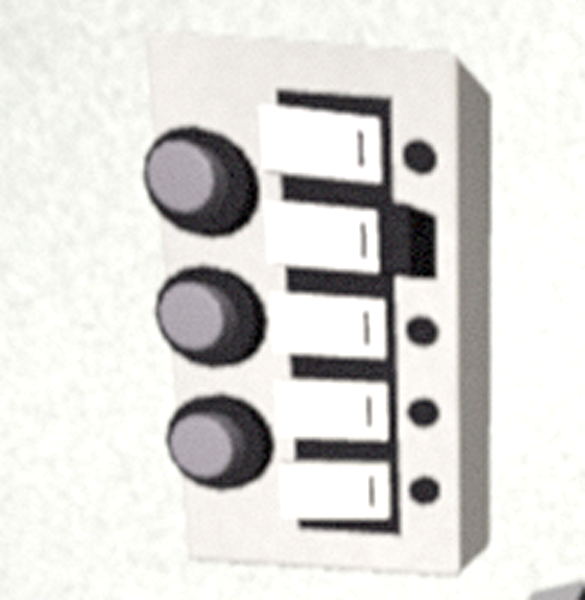

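>>> {"fn": "step_arm", "kwargs": {"series": [[[0,0,0.5],0],[[0,0,1],0],[[0,0,1],0],[[0,0,1],0],[[0,0,0.5],0],[[0,0,0],0]]}}

```text
time: 44.75
ee_pos: [0.6395, -0.2681, 0.2449]
ee_rot: [[0.475, 0.88, 0.002], [0.88, -0.475, -0.001], [0.0, 0.002, -1.0]]
contact_force: [0.4, -0.2, -1.8]
width: 0.0178
finger_force: 30.0
```

```bash
python3 - <<'E'
from h import *
import pickle
f,K,C=pickle.load(open("w8.pkl","rb"))
def A(L,z): return np.array([ray(K,C,(20+(u+.5)/3-.5,20+(v+.5)/3-.5),z)[:2] for u,v in L])
k=A([(180,176),(192,316),(202,447)],.082); c=A([(420,157),(422,331),(423,412),(424,490)],.064)
print(k.round(4).tolist(),c.round(4).tolist())
src=np.float32([[-.04,.055],[-.04,0],[-.04,-.055],[.05,.072],[.05,0],[.05,-.036],[.05,-.072]])
dst=np.vstack([k,c]).astype(np.float32)
M,_=cv2.estimateAffinePartial2D(src,dst); print(M,np.hypot(*M[:,0]),np.degrees(np.arctan2(M[1,0],M[0,0])))
for p in [(-.001,.036),(-.04,.055),(-.04,-.055),(-.04,0)]: print(p,(M@[*p,1]).round(4))
# rocker 2 corners at near end (z~.083): (268,198),(272,262); far end z~.07
print(A([(268,198),(272,264)],.0845), A([(380,208),(378,274)],.0695))
E
```

```text
[[0.4221, -0.2193], [0.4218, -0.274], [0.421, -0.3291]] [[0.5125, -0.204], [0.5112, -0.2754], [0.5106, -0.311], [0.5101, -0.3469]]
[[ 0.99452508  0.01415783  0.46147609]
 [-0.01415783  0.99452508 -0.27468996]] 0.9946258482519545 -0.8155943909258284
(-0.001, 0.036) [ 0.461  -0.2389]
(-0.04, 0.055) [ 0.4225 -0.2194]
(-0.04, -0.055) [ 0.4209 -0.3288]
(-0.04, 0) [ 0.4217 -0.2741]
[[ 0.45816912 -0.22613464]
 [ 0.45797158 -0.25151875]] [[ 0.49700167 -0.22580792]
 [ 0.49506094 -0.25252108]]
```

>>> {"fn": "step_arm", "kwargs": {"series": [[[-0.85,0.14,0],0],[[-0.85,0.14,0],0],[[-0.85,0.14,0],0],[[-0.85,0.14,0],0],[[-0.85,0.14,0],0],[[-0.85,0.14,0],0],[[-0.85,0.13,0],0],[[0,0,-0.5],0],[[0,0,-0.4],0],[[0,0,0],0],[[0,0,0],0]]}}

```text
time: 46.12
ee_pos: [0.461, -0.2388, 0.2166]
ee_rot: [[0.475, 0.88, -0.0], [0.88, -0.475, 0.0], [0.0, -0.001, -1.0]]
contact_force: [0.7, 0.0, 0.3]
width: 0.0176
finger_force: 30.0
```

>>> {"fn": "step_arm", "kwargs": {"series": [[[0,0,-0.35],0],[[0,0,-0.2],0],[[0,0,-0.15],0],[[0,0,-0.15],0],[[0,0,-0.12],0],[[0,0,0],0],[[0,0,0],0]]}}

```text
time: 47.0
ee_pos: [0.4603, -0.239, 0.1878]
ee_rot: [[0.475, 0.88, -0.001], [0.88, -0.475, 0.0], [-0.0, -0.001, -1.0]]
contact_force: [-3.7, 0.2, 5.9]
width: 0.0179
finger_force: 30.0
```

```bash
python3 -c "
from h import *
print(read_state()['contact_force'])"
```

```text
[-3.72443831  0.16327219  5.89167842]
```

>>> {"fn": "step_arm", "kwargs": {"series": [[[0,0,0.5],0],[[0,0,0.5],0],[[-0.43,0.22,0.5],0],[[-0.43,0.22,0.5],0],[[-0.42,0.21,0],0],[[0,0,0],0]]}}

```text
time: 47.75
ee_pos: [0.4216, -0.2192, 0.248]
ee_rot: [[0.475, 0.88, 0.0], [0.88, -0.475, -0.0], [-0.0, 0.001, -1.0]]
contact_force: [0.1, 0.0, -1.0]
width: 0.0178
finger_force: 30.0
```

```bash
python3 - <<'E'
from h import *
a=cv2.imread("pics/scene0.png"); f,K,C=grab("scene","s3.png"); w,_,_=grab("wrist","w9.png")
R=lambda i:cv2.resize(i[190:280,65:205],(400,257),interpolation=cv2.INTER_CUBIC)
W=np.zeros((557,800,3),np.uint8); W[:257,:400]=R(a); W[:257,400:]=R(f); W[257:,:400]=cv2.resize(w,(400,300))
t,_,_=grab("top","t3.png"); W[257:,400:]=cv2.resize(t[210:285,290:390],(400,300),interpolation=cv2.INTER_CUBIC)
cv2.imwrite("pics/cmp.png",cv2.convertScaleAbs(W,alpha=1.3))
E
python3 chk.py
```

```text
(131, 267, 0.406, 0.3065, 0.0505, 0.0474, 45.1)
(112, 233, 0.5026, 0.3625, 0.0666, 0.0496, -87.1)
(148, 232, 0.5066, 0.2608, 0.0574, 0.0483, 89.7)
(112, 200, 0.5985, 0.3672, 0.0695, 0.0391, -85.1)
(146, 198, 0.6041, 0.2672, 0.0662, 0.0495, -88.7)
```

View pics/cmp.png

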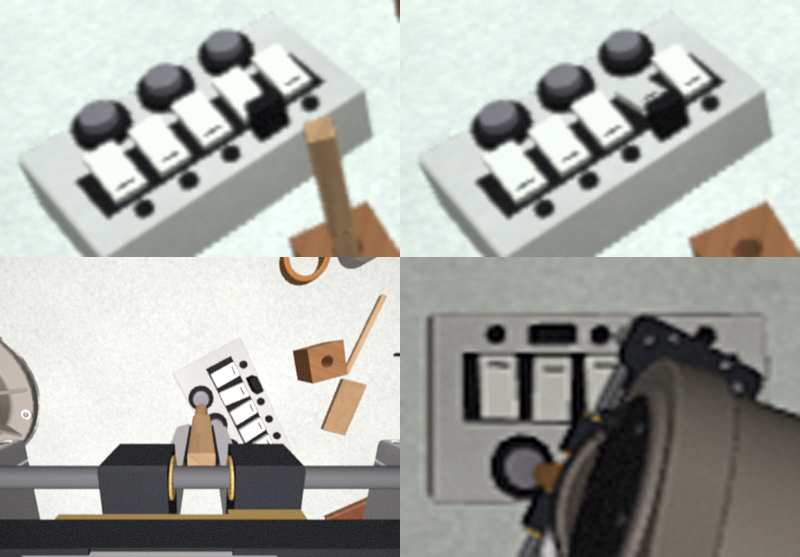

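>>> {"fn": "step_arm", "kwargs": {"series": [[[0,0,-0.7],0],[[0,0,-0.5],0],[[0,0,-0.3],0],[[0,0,-0.25],0],[[0,0,-0.15],0],[[0,0,0],0],[[0,0,0],0]]}}

```text
time: 48.82
ee_pos: [0.4224, -0.2194, 0.1915]
ee_rot: [[0.475, 0.88, 0.0], [0.88, -0.475, -0.0], [-0.0, 0.0, -1.0]]
contact_force: [-4.1, 2.1, 11.1]
width: 0.0179
finger_force: 30.0
```

>>> {"fn": "step_arm", "kwargs": {"series": [[[0,0,0.5],0],[[0,0,0.6],0],[[0,-0.9,0],0],[[0,-0.9,0],0],[[-0.05,-0.9,0],0],[[0,-0.95,0],0],[[0,0,0],0],[[0,0,0],0]]}}

```text
time: 49.82
ee_pos: [0.4209, -0.3285, 0.2242]
ee_rot: [[0.475, 0.88, 0.0], [0.88, -0.475, 0.0], [0.0, 0.0, -1.0]]
contact_force: [-0.6, 0.0, -0.2]
width: 0.0178
finger_force: 30.0
```

>>> {"fn": "step_arm", "kwargs": {"series": [[[0,0,-0.4],0],[[0,0,-0.3],0],[[0,0,-0.25],0],[[0,0,-0.15],0],[[0,0,0],0],[[0,0,0],0]]}}

```text
time: 50.58
ee_pos: [0.4207, -0.3287, 0.1914]
ee_rot: [[0.475, 0.88, -0.0], [0.88, -0.475, 0.0], [0.0, -0.0, -1.0]]
contact_force: [-4.0, 4.3, 15.7]
width: 0.0177
finger_force: 30.0
```

Bottomed (15.7 N). Back to the left key.

>>> {"fn": "step_arm", "kwargs": {"series": [[[0,0,0.5],0],[[0,0,0.6],0],[[0,0.9,0],0],[[0,0.9,0],0],[[0.05,0.9,0],0],[[0,0.95,0],0],[[0,0,0],0],[[0,0,0],0]]}}

```text
time: 51.58
ee_pos: [0.4223, -0.2201, 0.2241]
ee_rot: [[0.476, 0.88, 0.0], [0.88, -0.476, -0.0], [-0.0, 0.001, -1.0]]
contact_force: [0.0, 0.3, 0.2]
width: 0.0181
finger_force: 30.0
```

>>> {"fn": "step_arm", "kwargs": {"series": [[[0,0,-0.4],0],[[0,0,-0.3],0],[[0,0,-0.25],0],[[0,0,-0.15],0],[[0,0,0],0],[[0,0,0],0]]}}

```text
time: 52.32
ee_pos: [0.4221, -0.2195, 0.1913]
ee_rot: [[0.476, 0.88, -0.0], [0.88, -0.476, -0.0], [-0.0, -0.0, -1.0]]
contact_force: [-5.6, 1.5, 14.1]
width: 0.0179
finger_force: 30.0
```

>>> {"fn": "step_arm", "kwargs": {"series": [[[0,0,0.5],0],[[0,0,0.6],0],[[0,-0.9,0],0],[[-0.02,-0.92,0],0],[[0,0,0],0],[[0,0,0],0]]}}

```text
time: 53.08
ee_pos: [0.4218, -0.2734, 0.2239]
ee_rot: [[0.475, 0.88, 0.0], [0.88, -0.475, 0.0], [0.0, -0.0, -1.0]]
contact_force: [0.7, 1.1, -0.2]
width: 0.0178
finger_force: 30.0
```

>>> {"fn": "step_arm", "kwargs": {"series": [[[0,0,-0.4],0],[[0,0,-0.3],0],[[0,0,-0.25],0],[[0,0,-0.15],0],[[0,0,0],0],[[0,0,0],0]]}}

```text
time: 53.82
ee_pos: [0.4216, -0.2737, 0.1913]
ee_rot: [[0.475, 0.88, -0.0], [0.88, -0.475, 0.0], [0.0, -0.0, -1.0]]
contact_force: [-4.4, 3.2, 14.8]
width: 0.0182
finger_force: 30.0
```

>>> {"fn": "step_arm", "kwargs": {"series": [[[0,0,0.6],0],[[0,0,1],0],[[0.25,0.09,0.5],0],[[1,0.1,0],0],[[1,0,0],0],[[1,0,0],0],[[1,0,0],0],[[1,0,0],0],[[1,0,0],0],[[1,0,0],0],[[0,0,0],0],[[0,0,0],0]]}}

```text
time: 55.32
ee_pos: [0.6388, -0.2681, 0.253]
ee_rot: [[0.475, 0.88, -0.001], [0.88, -0.475, 0.0], [-0.0, -0.001, -1.0]]
contact_force: [-0.5, 0.4, -0.4]
width: 0.018
finger_force: 30.0
```

```bash
python3 -c "
from h import *
f,K,C=grab('scene','s4.png')
s=read_state(); print(s['ee_pos'])
p=s['ee_pos']
# stylus tilt check: dump expected projections of tip and top
for z in (-.116,.059): print(proj(K,C,[p[0],p[1],p[2]+z]).round(1))
hsv=cv2.cvtColor(f,cv2.COLOR_BGR2HSV)
m=(hsv[...,0]>8)&(hsv[...,0]<22)&(hsv[...,1]>60)
for r in range(190,275,5):
    x=np.where(m[r,140:240])[0]+140
    print(r,(x.min(),x.max(),len(x)) if len(x) else None, end=' ')
"
```

```text
[ 0.6386123  -0.26830555  0.25340031]
[179.4 250.5]
[162.6 176.4]
190 None 195 None 200 None 205 None 210 (np.int64(173), np.int64(175), 3) 215 (np.int64(167), np.int64(176), 10) 220 (np.int64(168), np.int64(177), 10) 225 (np.int64(170), np.int64(178), 9) 230 (np.int64(171), np.int64(179), 9) 235 (np.int64(172), np.int64(180), 9) 240 (np.int64(173), np.int64(181), 9) 245 (np.int64(175), np.int64(181), 7) 250 (np.int64(178), np.int64(181), 4) 255 None 260 None 265 (np.int64(183), np.int64(195), 13) 270 (np.int64(173), np.int64(199), 27)
```

>>> {"fn": "step_arm", "kwargs": {"series": [[[0.01,0,-1],0],[[0,0,-0.8],0],[[0,0,-0.5],0],[[0,0,-0.5],0],[[0,0,0],0]]}}

```text
time: 56.0
ee_pos: [0.6389, -0.2683, 0.169]
ee_rot: [[0.475, 0.88, -0.001], [0.88, -0.475, 0.0], [-0.0, -0.001, -1.0]]
contact_force: [0.4, -0.4, -0.6]
width: 0.0178
finger_force: 30.0
```

>>> {"fn": "step_arm", "kwargs": {"series": [[[0,0,-0.5],0],[[0,0,-0.5],0],[[0,0,-0.3],0],[[0,0,-0.15],0],[[0,0,0],0],[[0,0,0],0]]}}

```text
time: 56.75
ee_pos: [0.6397, -0.2684, 0.1267]
ee_rot: [[0.475, 0.88, 0.001], [0.88, -0.475, -0.0], [0.0, 0.001, -1.0]]
contact_force: [-0.7, 0.2, -1.2]
width: 0.0181
finger_force: 30.0
```

>>> {"fn": "step_arm", "kwargs": {"series": [[[0,0,-0.06],0],[[0,0,0],0]]}}

```text
time: 57.0
ee_pos: [0.6394, -0.2683, 0.1245]
ee_rot: [[0.475, 0.88, 0.0], [0.88, -0.475, 0.0], [0.0, 0.0, -1.0]]
contact_force: [0.2, -0.2, -0.2]
width: 0.0175
finger_force: 30.0
```

>>> {"fn": "step_arm", "kwargs": {"jaw": 0.2, "series": [[[0,0,0],0],[[0,0,0],0],[[0,0,0],0],[[0,0,0],0],[[0,0,0.5],0],[[0,0,1],0],[[0,0,1],0],[[0,0,1],0],[[0,0,1],0],[[0,0,1],0],[[0,-0.8,0],0],[[0,-0.8,0],0]]}}

```text
time: 58.5
ee_pos: [0.6391, -0.3179, 0.2897]
ee_rot: [[0.476, 0.88, 0.0], [0.88, -0.476, -0.0], [-0.0, 0.0, -1.0]]
contact_force: [0.4, -0.6, -0.1]
width: 0.0565
finger_force: 0.0
```

>>> {"fn": "step_arm", "kwargs": {"series": [[[0,-0.8,0],0],[[0,-0.8,0],0],[[0,-0.8,0],0],[[0,0,0],0],[[0,0,0],0],[[0,0,0],0]]}}

```text
time: 59.25
ee_pos: [0.6398, -0.3874, 0.2896]
ee_rot: [[0.474, 0.88, 0.0], [0.88, -0.474, 0.0], [0.0, 0.0, -1.0]]
contact_force: [0.1, -0.4, -0.3]
width: 0.0565
finger_force: 0.0
```

```bash
python3 chk.py; python3 - <<'E'
from h import *
f,K,C=grab("scene","s5.png"); a=cv2.imread("pics/scene0.png").astype(int); s3=cv2.imread("pics/s3.png").astype(int)
R=lambda A,B,x0,x1,y0,y1: np.abs(A.astype(int)-B)[y0:y1,x0:x1].mean().round(2)
print("stylus vs start",R(f,a,160,215,225,310),"rockers vs after-press",R(f,s3,75,180,200,260),"bystanders vs start",R(f,a,110,265,315,355),R(f,a,245,310,225,300),R(f,a,335,400,175,225))
s=read_state();print(s["time"],s["ee_pos"],s["contact_force"])
E
```

```text
(132, 267, 0.4067, 0.3058, 0.0502, 0.0483, 1.5)
(112, 233, 0.5027, 0.3624, 0.066, 0.0502, -88.2)
(148, 232, 0.5066, 0.2623, 0.0543, 0.0483, 89.7)
(112, 200, 0.5987, 0.3672, 0.0696, 0.0388, -85.1)
(146, 198, 0.6041, 0.2672, 0.0662, 0.0496, -88.7)
stylus vs start 0.81 rockers vs after-press 15.26 bystanders vs start 0.66 3.68 0.65
59.35 [ 0.63969293 -0.38759014  0.28971712] [ 0.24153974 -0.87699916 -0.64617249]
```

>>> {"fn": "step_arm", "kwargs": {"series": [[[0,0.5,1],0],[[0,1,1],0],[[0,1,1],0],[[0,1,0],0],[[0,1,0],0],[[-0.5,1,0],0],[[-0.5,1,0],0],[[-0.5,1,0],0],[[-0.5,1,0],0],[[0,0,0],0],[[0,0,0],0],[[0,0,0],0]]}}

```text
time: 60.85
ee_pos: [0.5796, -0.1341, 0.3793]
ee_rot: [[0.476, 0.879, -0.0], [0.879, -0.476, -0.0], [-0.0, -0.0, -1.0]]
contact_force: [-0.4, -0.1, 0.3]
width: 0.0569
finger_force: 0.0
```

```bash
python3 - <<'E'
from h import *
f,K,C=grab("scene","s6.png"); a=cv2.imread("pics/scene0.png").astype(int); s3=cv2.imread("pics/s3.png").astype(int)
R=lambda A,B,x0,x1,y0,y1: np.abs(A.astype(int)-B)[y0:y1,x0:x1].mean().round(2)
print("stylus vs start",R(f,a,160,215,225,310),"rockers vs after-press",R(f,s3,75,165,200,260),"vs start",R(f,a,75,165,200,260),"tape/spray",R(f,a,245,310,225,300))
d=np.abs(f.astype(int)-s3).max(2)[200:260,75:165]; print(np.argwhere(d>40)[:3]+[200,75],(d>40).sum())
E
```

```text
stylus vs start 1.8 rockers vs after-press 0.83 vs start 3.53 tape/spray 4.67
[] 0
```

```bash
python3 -c "
from rig import close_job
print(close_job())"
```

```text
the job is handed in; nothing more can be done
None
```

The job is handed in at about 61 s on the robot's clock: by my camera and force checks, all five clay pieces stand upright in the bed, rocker 2 (marked by the tab) is on, the keys were pressed left, right, left, middle, and the stylus is back in its stand; the judge's verdict was not shown.

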